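# Rock the stuck stop block out of the stencil jig

### The job

The tall stop block with the straight flat-sided handle is stuck tight in its slot in the stencil jig and I need to clean under it. Grip the handle and rock it along its slot, at least twice to each side with the tongue still in the slot, while easing it up until it comes free; a straight pull would lift the heavy jig, which must stay down on its hardboard. Finish while still holding the block upright and still, a finger's width clear above its slot, and leave the knob block, the ink bottle and the paint jar alone.

Things in the scene. Friction and masses are not known exactly. Their poses are not given: they have to be found in the camera images.
- base: Fixed brown hardboard 220 x 360 x 6 mm on the bench; origin at the centre of its underside, z up. The jig lies centred on it, same yaw: an aluminium plate 160 x 310 x 12 mm, on it a pale wooden bar 84 (x) x 230 (y) mm, its top 58 mm above the bench. Two slots in the bar's top, each 42 mm long (x), 18 mm wide (y), 36 mm deep, centred at x = 0, y = +60 and -60 mm.
- jig (a joint): How far the jig (2.0 kg) has lifted off the hardboard, m: 0 = down. Pins keep it from sliding; only its weight (20 N) holds it down. It must not lift more than 5 mm.
- slot0 (a point): Centre of the mouth of the slot at base y = +60 mm, level with the bar's top. Which slot holds which block varies. In each slot's two long side walls are hidden sprung brass studs, 44 mm above the bench, 12 mm either side of the slot's centre in x. They pinch the tongue with about 40 N from each side; pulled straight, it lifts the jig before it slips.
- slot1 (a point): Centre of the mouth of the slot at base y = -60 mm, as slot0. Tilting a block about the y axis through the studs makes them slip, and it then rises under a light pull: tilt 0.12 to 0.16 rad each way at about 0.5 rad/s, rising 1.5 mm a swing. The studs let go after about 16 mm of rise; the foot leaves the slot at 34 mm.
- block: Stop block to free: brown wood, about 80 g, 114 mm tall, 16 mm thick (y); origin at the lowest point of its foot, z up, x along the slot. Its lowest 36 mm is the tongue, an upright round disc of 36 mm diameter (it can rock in the slot); above that to 114 mm a straight flat-sided handle 24 (x) x 16 (y) mm. Seated, the foot is 24 mm above the bench.
- block_foot (a point): Lowest point of the stop block's round foot (the block's origin).
- block_top (a point): Centre of the top end of the stop block's handle, 114 mm above its foot. A rock counts when, gripped, this point is more than 7 mm from the slot's centre along base x, with the foot still 12 mm or more below the slot's mouth.
- knobblock: The other stop block: same tongue, but a thin round neck and a 30 mm ball for a handle, 79 mm tall; origin at the lowest point of its foot. Seated in the other slot. Leave it.
- ink1: Amber dropper bottle of ink, 38 mm diameter, 104 mm tall, standing on the bench; origin at the centre of its underside. Leave it.
- paintjar: White lidded paint jar, 58 mm diameter, 69 mm high, on the bench; origin at the centre of its underside. Leave it.
Things that resemble listed ones, but are neither listed nor needed, are in the scene too. Leave any pink or purple look-alike of the block alone.

How it is judged:
On the way, in this order (a step that is already met when the one before it is completed fails the run):
1. the gripped block is rocked to +x with its tongue in the slot (z of block_foot in the frame of base below 0.046 m and x of block_top in the frame of base above 0.007 m and contact force between the fingers and block above 0.5 N), for 0.02 s.
2. the gripped block is rocked to -x with its tongue in the slot (z of block_foot in the frame of base below 0.046 m and x of block_top in the frame of base below -0.007 m and contact force between the fingers and block above 0.5 N), for 0.02 s.
3. the gripped block is rocked to +x with its tongue in the slot (all of step 1), for 0.02 s.
At the end, for the whole second after the job is handed in: The stop block is held in the fingers (more than 1 N), touching nothing of the jig, upright within 0.2 rad and slower than 20 mm/s, its foot 3 to 40 mm above the bar's top and within 30 mm sideways of a slot's centre; the jig is down within 3 mm (z of block_foot in the frame of base between 0.061 and 0.098 m and (horizontal distance between block_foot and slot0 below 0.03 m or horizontal distance between block_foot and slot1 below 0.03 m) and angle between block's own z axis and vertical below 0.2 rad and linear speed of block below 0.02 m/s and contact force between the fingers and block above 1 N and contact force between block and base below 0.1 N and value of joint jig below 0.003 m); the arm keeps its last pose, push and grip.
It fails at once if the jig is lifted more than 5 mm (value of joint jig above 0.005 m).
It fails at once if the knob block is pulled or moved more than 10 mm (distance of knobblock from where it was at the start of the episode above 0.01 m).
It fails at once if the amber ink bottle is pushed away or lifted (distance of ink1 from where it was at the start of the episode above 0.03 m).
It fails at once if the paint jar is pushed away or lifted (distance of paintjar from where it was at the start of the episode above 0.03 m).
It also fails if it takes over 48 s, if anything falls off the work surface, if the arm or the gripper's body presses on something with over 40 N, if the wrist force passes 120 N, or if a joint passes its speed limit or range.

### The arm

A 6-joint arm with a two-finger parallel gripper is mounted at the origin on the work surface. World frame = base frame: x ahead of the robot, y to its left, z up, the work surface at z = 0. Lengths are in m, angles in rad, forces in N, time in s.
With the tool pointing down it reaches from about 0.325 to 0.9 m from the base axis. Payload 6.1 kg.
Tool frame: the origin (TCP) lies midway between the tips of the shut fingers; the grasp point (between the pads) lies 19 mm behind it (arm.hold_point_z is the distance from the TCP to the grasp point, in m); z points along the fingers, x is the direction in which the jaws open and shut, and the axes are right-handed (so a half turn about z gives the same grasp; the last joint's range is limited). The gripper opens to 85 mm and grips with 20 to 120 N. Pads are 22 mm wide; open, the fingers measure 114 mm over their backs; the gripper's body (76 mm by 85 mm) begins 54 mm behind the grasp point. The pads swing forward as they close: fully open they stand 13 mm farther back than shut.
Start: joints at [-1.378, 0.22, 1.526, -0, 1.395, -0.126], TCP at [0.196, -0.594, 0.231] pointing down, gripper open.
Joint ranges: [-2.98, 2.98], [-0.91, 2.08], [0.09, 2.57], [-1.24, 4.39], [0.2, 2.65], [-2.68, 2.68]. Speed limits (rad/s): [2.57, 2.57, 3.01, 3.14, 3.14, 3.14].

### API

Orientations are given as a rotation vector (axis times angle).
In Python, from station import readout, vision, ticket, arm gives the robot as it stands.
- The arm moves only by the tool servo_tool, never from a script. Its argument "series" is a list that holds one entry, the list of rows, each a list of 7 numbers: the opening, from 0 (shut) to 1 (fully open), then the shift along the tool's x, y, z as a fraction of full scale, then the turn, a rotation vector about the tool's x, y, z as a fraction of full scale. A call has 1 to 5 rows; each row is the pose to reach, as a shift and turn from the pose commanded when the call began, along the tool's axes at that moment, turning the shorter way round; what a row does not reach only later rows make up. Full scale, the value 1, is 80 mm for a shift and pi rad for a turn. A row lasts 1/10 s, in which the tool goes at most 50 mm and 8.59 degrees, less where a joint would pass 70% of its speed; a pose out of reach is approached as far as the arm can. A call with a number of a shift or a turn outside -1 to 1 is refused whole. A call with a gripper value outside its range is refused whole. The fingers move at their own pace and stop on an object; "force" is the grip in N (left out, the last holds). Time passes only in rows, so rows that repeat a pose let the fingers close. It gives the time, the measured TCP pose, the force and the opening at its end, in the units of the state.
- readout.observe(): the state, without advancing time (a new reading comes with each control period).
- vision.grab_frame(name): name is "side" or "top" or "wrist"; returns the picture (384x512x3 uint8, red, green, blue); there is no depth.
- vision.camera_model(name): a dict with "mtx" (3x3 intrinsics, pixels), "extrinsics" (4x4, takes a point from world to camera coordinates). Camera axes: x right, y up, looking along -z (the intrinsics and any distortion apply to the point x, -y, -z); pixel columns grow to the right and rows downward; lengths in m; the calibration is good to about 2 mm. A picture is of the moment at which its call begins: read the wrist's pose just before it. camera_model takes no time and is no camera call; for the wrist camera it gives the pose at the moment of the call.
- ticket.close_job(): hands the job in, once; it reports no verdict.
Trained networks look in the newest picture that a camera, given by its name, has taken for a name from the list of things; names that differ only in an ending like _2 or _b are one class to them, and where a whole thing is asked for, a point or a joint stands for the part that bears it (a point fixed in the world has none). Each returns a list of dicts, best first, with "confidence" (0 to 1); they miss things now and then, are a little off and sometimes report something else, mostly with a low value. They report only what shows in the picture. A call takes as long as a camera call. They do not tell look-alikes from the thing itself.
- vision.outline_of(camera, thing): "mask" (384x512 bool, what is visible of it) and "bbox" ([centre column, centre row, width, height] in pixels, round what is visible of it).
The state is a dict: "time_s": time; "joints": joint angles; "dq": joint speeds; "joint_efforts": joint torques, N m; "tcp_pos": TCP position; "ee_rot": TCP orientation; "wrist_force": force on the tool from outside, world axes, zero at the start; "torque": the same for the moment, N m; "gripper_width": finger opening in m.
Only numpy, scipy, OpenCV 4.12 (cv2) and the standard library are available. Lean on these libraries where they do the work, as an engineer would, in place of code of your own. Each camera call takes 0.05 s, during which the arm holds its last target.

## Working session

There is one attempt and no reset: what is moved stays moved. The work goes in short steps, Python scripts to look and compute and a tool call to move; the robot and the scene stay as the last step left them, time stands still between calls to the robot, and variables do not carry over. Pictures are saved under pics/ and viewed, and the job is handed in when it is done.

Besides the shell and the picture viewer there is one more tool, called as name(argument=value, ...) on one line, values as JSON. servo_tool: Moves the arm, as the interface text tells. Shift numbers are shares of 80 mm and turn numbers shares of pi rad, none past 1 either way. Its arguments: {"type":"object","properties":{"series":{"type":"array"},"force":{"type":"number"}},"required":["series"]}

```bash
ls; mkdir -p pics
python3 - <<'E'
from station import readout, vision, ticket, arm
import cv2
print(readout.observe())
print([a for a in dir(arm) if a[0]!='_'])
for n in ['side','top','wrist']:
    im=vision.grab_frame(n); cv2.imwrite(f'pics/{n}0.png',im[:,:,::-1])
    m=vision.camera_model(n); print(n,m)
E
```

```text
pics
{'time_s': 0.0, 'joints': array([-1.37811738e+00,  2.21202703e-01,  1.52763139e+00, -9.29266010e-06,
        1.39470376e+00, -1.26097753e-01]), 'dq': array([-5.39961220e-05, -2.36628608e-04,  1.57141220e-04,  8.60920867e-04,
        1.09156267e-03,  1.50603571e-03]), 'joint_efforts': array([ 5.19694422e-04, -4.96897137e+01, -3.89394379e+01, -1.97228719e-04,
        1.09011951e-02,  1.27500186e-05]), 'tcp_pos': array([ 0.19575447, -0.59290649,  0.23020303]), 'ee_rot': array([-2.54478766e+00,  1.83993181e+00,  2.24015644e-03]), 'wrist_force': array([0.22910326, 0.30710026, 0.5067487 ]), 'torque': array([0.04518359, 0.01993691, 0.05361743]), 'gripper_width': 0.08531254263037046}
['MotionError', 'hold_point_z']
side {'mtx': array([[431.36496557,   0.        , 254.84223722],
       [  0.        , 431.36496557, 188.86217117],
       [  0.        ,   0.        ,   1.        ]]), 'extrinsics': array([[-0.936556  , -0.35049444, -0.004064  ,  0.59591938],
       [ 0.24494959, -0.66273501,  0.70765953, -0.16285604],
       [-0.25072408,  0.6617673 ,  0.70654192, -0.98640522],
       [ 0.  
[... 301 characters left out ...]
0.97961883, -0.00362493,  0.20083281, -0.62469858],
       [-0.20081382,  0.00500948,  0.97961662, -1.10037726],
       [ 0.        ,  0.        ,  0.        ,  1.        ]])}
wrist {'mtx': array([[294.02001666,   0.        , 256.34039538],
       [  0.        , 294.02001666, 188.76158515],
       [  0.        ,   0.        ,   1.        ]]), 'extrinsics': array([[ 3.13761821e-01, -9.49501446e-01, -7.23591338e-04,
        -6.24654203e-01],
       [ 8.97606407e-01,  2.96861476e-01, -3.25846592e-01,
         4.36427768e-02],
       [ 3.09606617e-01,  1.01588720e-01,  9.45422379e-01,
        -3.80986997e-01],
       [ 0.00000000e+00,  0.00000000e+00,  0.00000000e+00,
         1.00000000e+00]])}
```

View pics/side0.png

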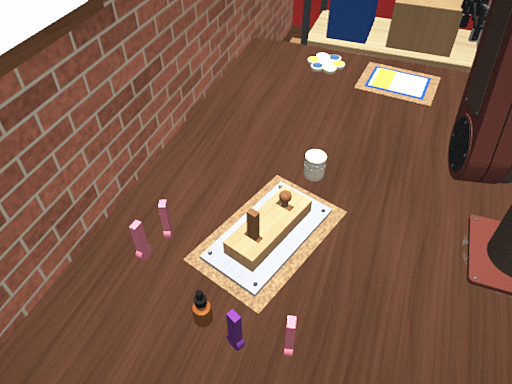

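View pics/top0.png

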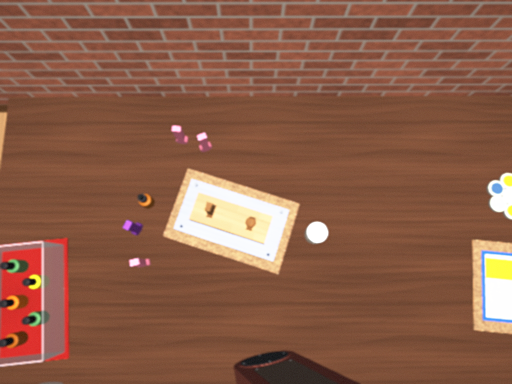

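View pics/wrist0.png

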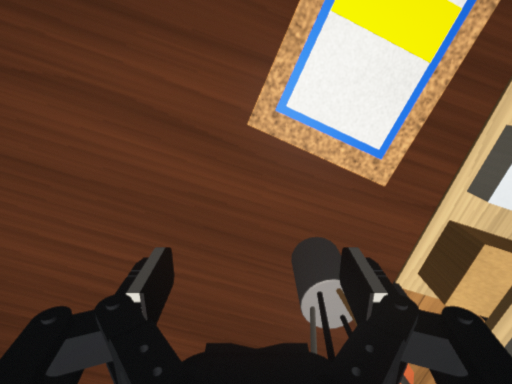

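```bash
cat > h.py <<'E'
import numpy as np, cv2
from station import readout, vision, ticket, arm
from scipy.spatial.transform import Rotation as R
def ray(m,px):
    K=m['mtx'];E=np.array(m['extrinsics']);px=np.atleast_2d(px).astype(float)
    d=np.c_[(px[:,0]-K[0,2])/K[0,0],-(px[:,1]-K[1,2])/K[1,1],-np.ones(len(px))]
    Rt=E[:3,:3]; return -Rt.T@E[:3,3], d@Rt
def onplane(m,px,z):
    o,d=ray(m,px); return o+d*((z-o[2])/d[:,2])[:,None]
def proj(m,P):
    K=m['mtx'];E=m['extrinsics'];c=np.atleast_2d(P)@E[:3,:3].T+E[:3,3]
    return np.c_[K[0,0]*c[:,0]/-c[:,2]+K[0,2],K[1,1]*-c[:,1]/-c[:,2]+K[1,2]]
E
python3 - <<'E'
from h import *
for c in ['top','side']:
    im=vision.grab_frame(c); m=vision.camera_model(c)
    for t in ['base','block','knobblock','ink1','paintjar']:
        L=vision.outline_of(c,t)
        print(c,t,[(round(l['confidence'],2),np.round(l['bbox'],0).tolist()) for l in L[:5]])
        if t=='base' and L:
            k=L[0]['mask'].astype(np.uint8); cs,_=cv2.findContours(k,cv2.RETR_EXTERNAL,cv2.CHAIN_APPROX_NONE)
            p=max(cs,key=cv2.contourArea)[:,0]; w=onplane(m,p,0.006)[:,:2]
            r=cv2.minAreaRect((w*1000).astype(np.float32)); print(r, cv2.boxPoints(r))
            cv2.imwrite(f'pics/basemask_{c}.png',k*255)
        if t in('block','knobblock') and L:
            np.save(f'{c}_{t}.npy',np.array([l['mask'] for l in L]))
print(readout.observe()['time_s'])
E
```

```text
top base [(0.65, [230.0, 222.0, 134.0, 106.0])]
((550.6962890625, 126.44247436523438), (364.0176086425781, 224.26336669921875), 71.38683319091797) [[386.33658   -10.2565155]
 [598.86993   -81.836235 ]
 [715.056     263.14148  ]
 [502.52264   334.7212   ]]
top block [(0.72, [205.0, 144.0, 11.0, 20.0]), (0.55, [177.0, 134.0, 16.0, 16.0]), (0.53, [207.0, 208.0, 12.0, 17.0]), (0.52, [142.0, 264.0, 21.0, 10.0]), (0.46, [134.0, 228.0, 17.0, 14.0])]
top knobblock [(0.41, [229.0, 219.0, 113.0, 81.0])]
top ink1 [(0.53, [145.0, 201.0, 16.0, 14.0])]
top paintjar [(0.93, [316.0, 232.0, 22.0, 25.0])]
side base [(0.68, [264.0, 244.0, 163.0, 135.0])]
((553.517822265625, 128.83653259277344), (364.4927978515625, 223.91317749023438), 71.65814208984375) [[389.8987   -8.91983]
 [602.43616 -79.38217]
 [717.13696 266.5929 ]
 [504.5995  337.05524]]
side block [(0.91, [139.0, 239.0, 25.0, 36.0]), (0.81, [252.0, 226.0, 13.0, 33.0]), (0.58, [234.0, 326.0, 19.0, 41.0]), (0.55, [290.0, 336.0, 9.0, 37.0])]
side knobblock [(0.49, [286.0, 201.0, 12.0, 24.0])]
side ink1 [(0.57, [201.0, 310.0, 22.0, 36.0])]
side paintjar [(0.62, [316.0, 164.0, 26.0, 36.0])]
0.75
```

Run:
```python
from h import *
C=np.array([.5521,.1277]);yaw=np.deg2rad(-18.5)
def b2w(P):
    P=np.atleast_2d(P);c,s=np.cos(yaw),np.sin(yaw)
    return np.c_[C[0]+c*P[:,0]-s*P[:,1],C[1]+s*P[:,0]+c*P[:,1],P[:,2]]
def box(x,y,z,cy=0):return np.array([[a*x/2,cy+b*y/2,z] for a,b in((1,1),(1,-1),(-1,-1),(-1,1))])
out=[]
for c in ['top','side']:
    im=cv2.imread(f'pics/{c}0.png'); m=vision.camera_model(c)
    M=np.load(f'{c}_block.npy')
    S=4
    big=cv2.resize(im,None,fx=S,fy=S,interpolation=cv2.INTER_CUBIC)
    for P,col in((box(220,360,6),(0,0,255)),(box(84,230,58),(0,255,0)),(box(24,16,138,60),(255,0,0)),(box(24,16,60,60),(255,255,0)),(box(30,30,88,-60),(255,0,255))):
        q=proj(m,b2w(P/1000)); cv2.polylines(big,[np.int32((q+.5)*S-.5)],True,col,1)
    cx,cy=(232,222) if c=='top' else (264,238)
    y0,x0=int((cy-70)*S),int((cx-80)*S); big=big[y0:y0+560,x0:x0+640]
    cv2.imwrite(f'pics/ov_{c}.png',big)
    for k in M:
        ys,xs=np.where(k); print(c,xs.mean(),ys.mean(),len(xs), proj(m,b2w([0,.06,.099])))
st=readout.observe(); print(R.from_rotvec(st['ee_rot']).as_matrix())
```

```text
top 202.96923076923076 143.0102564102564 195 [[208.72683864 207.94512213]]
top 178.42105263157896 134.17543859649123 171 [[208.72683864 207.94512213]]
top 209.26771653543307 209.37007874015748 127 [[208.72683864 207.94512213]]
top 139.51908396946564 262.2442748091603 131 [[208.72683864 207.94512213]]
top 133.02298850574712 227.0287356321839 174 [[208.72683864 207.94512213]]
side 139.0 239.47590361445782 498 [[252.96170073 223.48117742]]
side 252.46153846153845 224.3183023872679 377 [[252.96170073 223.48117742]]
side 234.04816955684007 329.5067437379576 519 [[252.96170073 223.48117742]]
side 289.5174418604651 333.7412790697674 344 [[252.96170073 223.48117742]]
[[ 3.13448217e-01 -9.49605294e-01 -1.41427113e-05]
 [-9.49605294e-01 -3.13448217e-01 -3.67774495e-05]
 [ 3.04910531e-05  2.49578195e-05 -9.99999999e-01]]
```

View pics/ov_top.png

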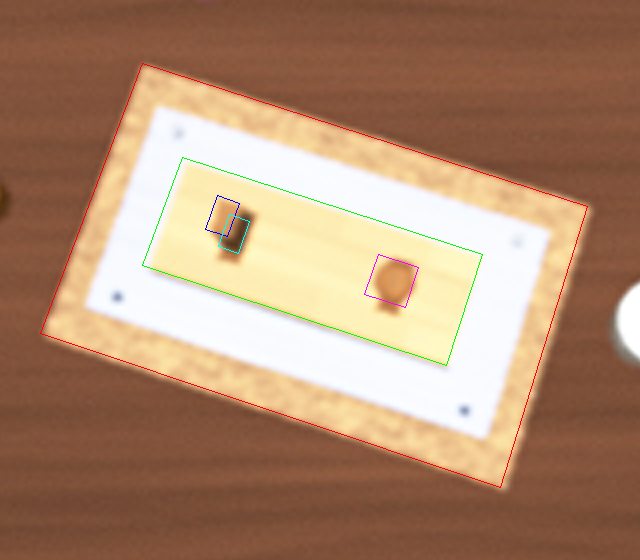

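View pics/ov_side.png

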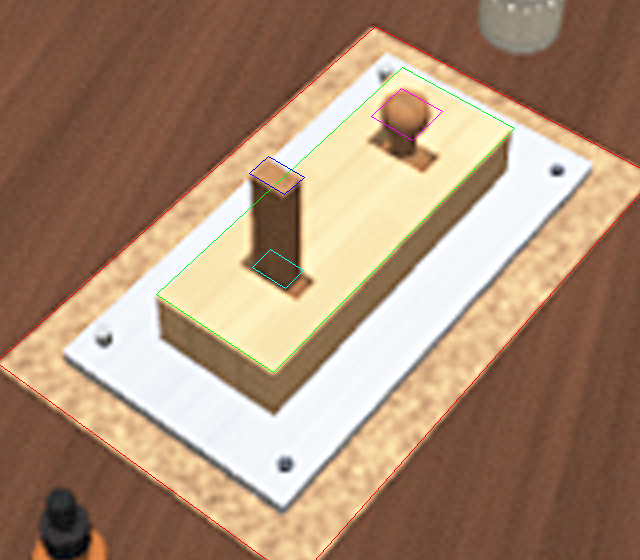

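```bash
cat >> h.py <<'E'
def T(p,Rm):
    t=np.eye(4);t[:3,:3]=Rm;t[:3,3]=p;return t
def rel(A,B):
    D=np.linalg.inv(A)@B
    return np.r_[D[:3,3]/.08, R.from_matrix(D[:3,:3]).as_rotvec()/np.pi]
def ap(A,r):
    r=np.array(r,float);D=T(r[:3]*.08,R.from_rotvec(r[3:]*np.pi).as_matrix());return A@D
def tooldown(a): # tool x at angle a
    c,s=np.cos(a),np.sin(a); return np.array([[c,s,0],[s,-c,0],[0,0,-1.]])
def cur():
    s=readout.observe();return T(s['tcp_pos'],R.from_rotvec(s['ee_rot']).as_matrix())
E
python3 - <<'E'
from h import *
A=cur();p0=A[:3,3];p1=np.array([.571,.185,.20])
a0=np.arctan2(A[1,0],A[0,0]);a1=np.deg2rad(-18.5)
N=8
for i in range(1,N+1):
    B=T(p0+(p1-p0)*i/N,tooldown(a0+(a1-a0)*i/N))
    r=np.round(rel(A,B),2); print(r.tolist()); A=ap(A,r)
print(A)
E
```

```text
[-0.97, -0.94, 0.05, 0.0, -0.0, -0.04]
[-0.85, -1.05, 0.05, 0.0, -0.0, -0.03]
[-0.74, -1.13, 0.05, 0.0, -0.0, -0.04]
[-0.6, -1.21, 0.05, 0.0, -0.0, -0.04]
[-0.44, -1.28, 0.04, 0.0, -0.0, -0.03]
[-0.32, -1.31, 0.05, 0.0, -0.0, -0.04]
[-0.15, -1.34, 0.05, 0.0, -0.0, -0.04]
[0.02, -1.35, 0.05, 0.0, -0.0, -0.04]
[[ 9.52487061e-01 -3.04579053e-01 -1.41427113e-05  5.70927539e-01]
 [-3.04579053e-01 -9.52487060e-01 -3.67774495e-05  1.85155430e-01]
 [-2.26910875e-06  3.93376183e-05 -9.99999999e-01  2.00088971e-01]
 [ 0.00000000e+00  0.00000000e+00  0.00000000e+00  1.00000000e+00]]
```

servo_tool(series=[[[1, -0.32, -0.31, 0.02, 0, 0, 0], [1, -0.64, -0.62, 0.03, 0, 0, 0], [1, -0.97, -0.94, 0.05, 0, 0, 0]]])

```text
time_s: 1.05
tcp_pos: [0.2432, -0.4954, 0.2272]
ee_rot: [-2.545, 1.842, -0.0]
wrist_force: [0.9, 0.1, 0.3]
gripper_width: 0.0856
```

servo_tool(series=[[[1, -0.32, -0.31, 0.02, 0, 0, 0], [1, -0.64, -0.62, 0.03, 0, 0, 0], [1, -0.97, -0.94, 0.05, 0, 0, 0]]])

```text
time_s: 1.35
tcp_pos: [0.2905, -0.3978, 0.2235]
ee_rot: [2.545, -1.841, 0.001]
wrist_force: [0.9, -0.2, 0.2]
gripper_width: 0.0853
```

servo_tool(series=[[[1, -0.32, -0.31, 0.02, 0, 0, 0], [1, -0.64, -0.62, 0.03, 0, 0, 0], [1, -0.97, -0.94, 0.05, 0, 0, 0]]])

```text
time_s: 1.65
tcp_pos: [0.3376, -0.3006, 0.2196]
ee_rot: [2.545, -1.841, 0.001]
wrist_force: [0.2, 0.1, 0.0]
gripper_width: 0.0853
```

servo_tool(series=[[[1, -0.32, -0.31, 0.02, 0, 0, 0], [1, -0.64, -0.62, 0.03, 0, 0, 0], [1, -0.97, -0.94, 0.05, 0, 0, 0]]])

```text
time_s: 1.95
tcp_pos: [0.3848, -0.2033, 0.2157]
ee_rot: [2.546, -1.841, 0.002]
wrist_force: [0.6, -0.4, -0.6]
gripper_width: 0.0854
```

servo_tool(series=[[[1, -0.32, -0.31, 0.02, 0, 0, 0], [1, -0.64, -0.62, 0.03, 0, 0, 0], [1, -0.97, -0.94, 0.05, 0, 0, 0]]])

```text
time_s: 2.25
tcp_pos: [0.4319, -0.1059, 0.2117]
ee_rot: [-2.546, 1.841, -0.002]
wrist_force: [0.1, 0.0, -0.3]
gripper_width: 0.0852
```

servo_tool(series=[[[1, -0.32, -0.31, 0.02, 0, 0, 0], [1, -0.64, -0.62, 0.03, 0, 0, 0], [1, -0.97, -0.94, 0.05, 0, 0, 0]]])

```text
time_s: 2.55
tcp_pos: [0.479, -0.0086, 0.2077]
ee_rot: [-2.546, 1.84, -0.002]
wrist_force: [0.5, -0.2, 0.2]
gripper_width: 0.0855
```

servo_tool(series=[[[1, -0.32, -0.31, 0.02, 0, 0, -0.03], [1, -0.64, -0.62, 0.03, 0, 0, -0.07], [1, -0.97, -0.94, 0.05, 0, 0, -0.11]]])

```text
time_s: 2.85
tcp_pos: [0.5261, 0.0888, 0.2036]
ee_rot: [-2.828, 1.368, -0.001]
wrist_force: [0.5, -0.2, 0.1]
gripper_width: 0.0852
```

Run:
```python
from h import *
A=cur();print(np.round(rel(A,T([.571,.185,.20],tooldown(np.deg2rad(-18.5)))),3).tolist())
```

```text
[-0.595, -1.187, 0.045, -0.0, -0.0, -0.184]
```

servo_tool(series=[[[1, -0.3, -0.4, 0.02, 0, 0, -0.045], [1, -0.5, -0.7, 0.03, 0, 0, -0.09], [1, -0.595, -0.95, 0.045, 0, 0, -0.135], [1, -0.595, -1.0, 0.045, 0, 0, -0.184], [1, -0.595, -1.0, 0.045, 0, 0, -0.184]]])

```text
time_s: 3.35
tcp_pos: [0.5593, 0.175, 0.1995]
ee_rot: [3.1, -0.509, -0.0]
wrist_force: [0.4, 0.9, 0.0]
gripper_width: 0.0853
```

Run:
```python
from h import *
A=cur();m=vision.camera_model('wrist');im=vision.grab_frame('wrist')
print(A.round(4));print(np.round(rel(A,T([.571,.185,.20],tooldown(np.deg2rad(-18.5)))),3).tolist())
C=np.array([.5521,.1277]);yaw=np.deg2rad(-18.5)
def b2w(P):
    P=np.atleast_2d(P);c,s=np.cos(yaw),np.sin(yaw)
    return np.c_[C[0]+c*P[:,0]-s*P[:,1],C[1]+s*P[:,0]+c*P[:,1],P[:,2]]
def box(x,y,z,cy=0):return np.array([[a*x/2,cy+b*y/2,z] for a,b in((1,1),(1,-1),(-1,-1),(-1,1))])
big=np.ascontiguousarray(im[:,:,::-1]); cv2.imwrite('pics/wrist1_raw.png',big)
for P,col in((box(84,230,58),(0,255,0)),(box(24,16,138,60),(255,0,0)),(box(42,18,58,60),(255,255,0)),(box(42,18,58,-60),(255,0,255))):
    cv2.polylines(big,[np.int32(proj(m,b2w(P/1000)))],True,col,1)
cv2.imwrite('pics/wrist1.png',big)
for t in ['block','knobblock']:
    L=vision.outline_of('wrist',t);print(t,[(round(l['confidence'],2),np.round(l['bbox'],0).tolist()) for l in L[:5]])
```

```text
[[ 9.475e-01 -3.198e-01 -1.000e-04  5.593e-01]
 [-3.198e-01 -9.475e-01 -0.000e+00  1.750e-01]
 [-1.000e-04  1.000e-04 -1.000e+00  1.995e-01]
 [ 0.000e+00  0.000e+00  0.000e+00  1.000e+00]]
[0.098, -0.165, -0.006, 0.0, 0.0, -0.001]
block [(0.83, [265.0, 178.0, 39.0, 45.0]), (0.83, [39.0, 18.0, 77.0, 35.0]), (0.63, [470.0, 64.0, 84.0, 46.0])]
knobblock [(0.81, [264.0, 277.0, 28.0, 41.0])]
```

View pics/wrist1.png

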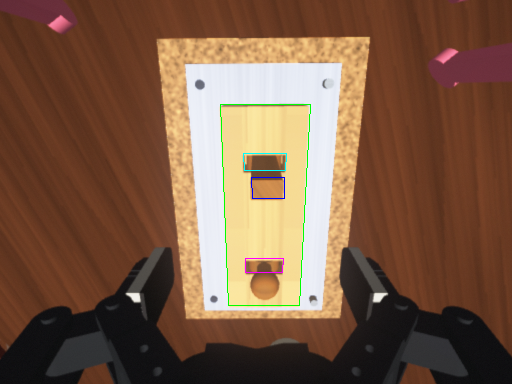

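Run:
```python
import cv2
a=cv2.imread('pics/wrist1_raw.png');b=cv2.imread('pics/wrist1.png')
c=[cv2.resize(i[90:215,205:325],None,fx=3.2,fy=3.2,interpolation=cv2.INTER_CUBIC) for i in(a,b)]
cv2.imwrite('pics/wz.png',cv2.hconcat(c))
```

```text
(no output)
```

View pics/wz.png

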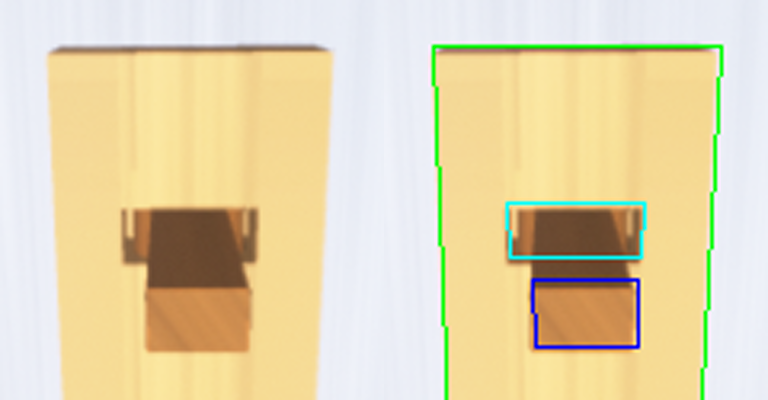

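Run:
```python
from h import *
A=cur();print(np.round(rel(A,T([.5701,.1837,.096],tooldown(np.deg2rad(-18.5)))),3).tolist(), arm.hold_point_z)
```

```text
[0.091, -0.163, 1.296, 0.0, 0.0, -0.003] 0.0187
```

servo_tool(series=[[[1, 0.091, -0.163, 0.05, 0, 0, -0.003], [1, 0.091, -0.163, 0.4, 0, 0, -0.003], [1, 0.091, -0.163, 0.7, 0, 0, -0.003], [1, 0.091, -0.163, 1.0, 0, 0, -0.003]]])

```text
time_s: 3.9
tcp_pos: [0.5702, 0.1834, 0.1191]
ee_rot: [-3.101, 0.505, -0.001]
wrist_force: [0.3, -0.1, -0.0]
gripper_width: 0.0851
```

servo_tool(series=[[[1, 0, 0, 0.2, 0, 0, 0], [1, 0, 0, 0.296, 0, 0, 0], [1, 0, 0, 0.296, 0, 0, 0]]])

```text
time_s: 4.2
tcp_pos: [0.5696, 0.1837, 0.0952]
ee_rot: [3.101, -0.501, -0.003]
wrist_force: [-0.2, 0.1, 0.6]
gripper_width: 0.0854
```

Run:
```python
from h import *
A=cur();print(np.round(rel(A,T([.5701,.1837,.096],tooldown(np.deg2rad(-18.5)))),3).tolist())
a=vision.grab_frame('wrist')[:,:,::-1];b=vision.grab_frame('side')[:,:,::-1]
cv2.imwrite('pics/g1.png',cv2.hconcat([cv2.resize(a,(400,300)),cv2.resize(b[130:310,160:400],(400,300))]))
```

```text
[0.006, -0.002, -0.01, 0.0, 0.0, 0.001]
```

View pics/g1.png

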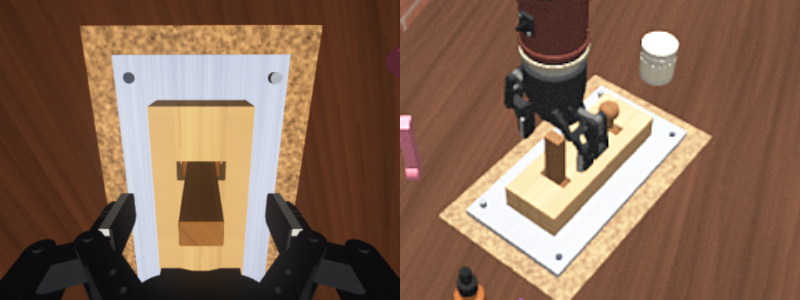

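servo_tool(series=[[[0, 0, 0, 0, 0, 0, 0], [0, 0, 0, 0, 0, 0, 0], [0, 0, 0, 0, 0, 0, 0], [0, 0, 0, 0, 0, 0, 0], [0, 0, 0, 0, 0, 0, 0]]], force=80)

```text
time_s: 4.8
tcp_pos: [0.5704, 0.1842, 0.0965]
ee_rot: [-3.101, 0.499, -0.001]
wrist_force: [-2.0, -0.7, 3.1]
gripper_width: 0.0226
```

servo_tool(series=[[[0, 0, 0, 0, 0, 0, 0], [0, 0, 0, 0, 0, 0, 0], [0, 0, 0, 0, 0, 0, 0], [0, 0, 0, 0, 0, 0, 0], [0, 0, 0, 0, 0, 0, 0]]])

```text
time_s: 5.3
tcp_pos: [0.5704, 0.1843, 0.0965]
ee_rot: [-3.101, 0.499, -0.001]
wrist_force: [-2.4, 0.2, 5.5]
gripper_width: 0.0233
```

Run:
```python
from h import *
print(readout.observe())
a=vision.grab_frame('wrist')[:,:,::-1];b=vision.grab_frame('side')[:,:,::-1]
cv2.imwrite('pics/g2.png',cv2.hconcat([cv2.resize(a,(400,300)),cv2.resize(b[130:310,160:400],(400,300))]))
```

```text
{'time_s': 5.3, 'joints': array([1.80852669e-01, 2.89816238e-01, 1.70924154e+00, 2.09187876e-04,
       1.14209979e+00, 4.99718519e-01]), 'dq': array([-0.00089464, -0.00064426, -0.00038459, -0.00019118,  0.00085598,
        0.00172212]), 'joint_efforts': array([-5.82097750e-01, -4.62786591e+01, -3.36446500e+01, -2.55063297e-01,
       -6.91458844e-01,  4.72138363e-04]), 'tcp_pos': array([0.57040544, 0.18426671, 0.09651286]), 'ee_rot': array([-3.10140713e+00,  4.98837306e-01, -5.44426637e-04]), 'wrist_force': array([-2.38404585,  0.16427608,  5.53671861]), 'torque': array([ 0.14989857,  0.46350385, -0.04384379]), 'gripper_width': 0.023276110891019282}
```

View pics/g2.png

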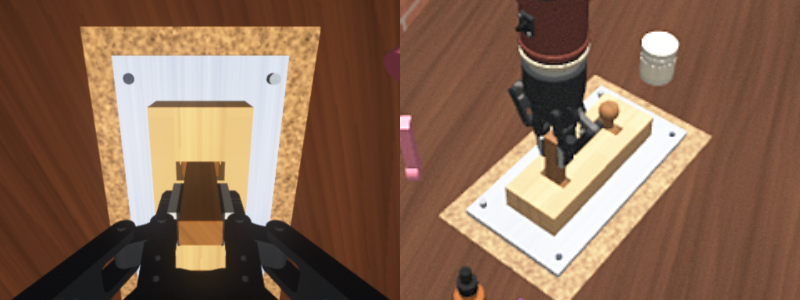

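```bash
cat >> h.py <<'E'
L0=0.0525
def blk(th,h,dx=0):  # tool pose in frame: x=base x, y=-base y, z=down (tool frame at grip), pivot at (0,0,L0)
    Ry=R.from_rotvec([0,-th,0]).as_matrix()
    return T(np.array([dx,0,L0])+Ry@np.array([0,0,-(L0+h)]),Ry)
def plan(A,seq):
    # A: tracked commanded pose ; returns rows
    rows=[np.round(rel(A,blk(*s)),3) for s in seq]
    for r in rows: print([float(x)+0. for x in r])
    return ap(A,rows[-1])
E
python3 - <<'E'
from h import *
A=plan(np.eye(4),[(.05,0),(.10,0),(.15,0),(.15,0)])
np.save('A.npy',A)
E
```

```text
[0.033, 0.0, 0.001, 0.0, -0.016, 0.0]
[0.066, 0.0, 0.003, 0.0, -0.032, 0.0]
[0.098, 0.0, 0.007, 0.0, -0.048, 0.0]
[0.098, 0.0, 0.007, 0.0, -0.048, 0.0]
```

servo_tool(series=[[[0, 0.033, 0, 0.001, 0, -0.016, 0], [0, 0.066, 0, 0.003, 0, -0.032, 0], [0, 0.098, 0, 0.007, 0, -0.048, 0], [0, 0.098, 0, 0.007, 0, -0.048, 0]]])

```text
time_s: 5.8
tcp_pos: [0.5781, 0.1814, 0.0954]
ee_rot: [-3.068, 0.496, 0.235]
wrist_force: [-1.3, 0.8, 4.9]
gripper_width: 0.0229
```

```bash
cat >> h.py <<'E'
def meas():
    # tilt and position relative to grip-frame, from measured
    G=T([.5704,.1842,.0965],tooldown(np.deg2rad(-18.5)))
    s=readout.observe();D=np.linalg.inv(G)@cur();rv=R.from_matrix(D[:3,:3]).as_rotvec()
    th=-rv[1]; p=D[:3,3]*1000
    # along-axis distance to pivot
    v=np.array([p[0],p[2]-L0*1000]);h=np.hypot(*v)-L0*1000
    print('t',s['time_s'],'rv',rv.round(4),'p mm',p.round(2),'ax h',round(h,2),'axis ang',round(np.arctan2(v[0],-v[1]),4),'F',s['wrist_force'].round(1),'tq',s['torque'].round(2),'w',round(s['gripper_width'],4))
E
python3 - <<'E'
from h import *
meas()
b=vision.grab_frame('side')[:,:,::-1]
cv2.imwrite('pics/g3.png',cv2.resize(b[150:290,180:360],None,fx=4,fy=4,interpolation=cv2.INTER_CUBIC))
E
```

```text
t 5.8 rv [-0.     -0.1531 -0.0027] p mm [8.17 0.27 1.15] ax h -0.5 axis ang 0.1577 F [-1.3  0.8  4.9] tq [ 0.27  0.75 -0.05] w 0.0229
```

View pics/g3.png

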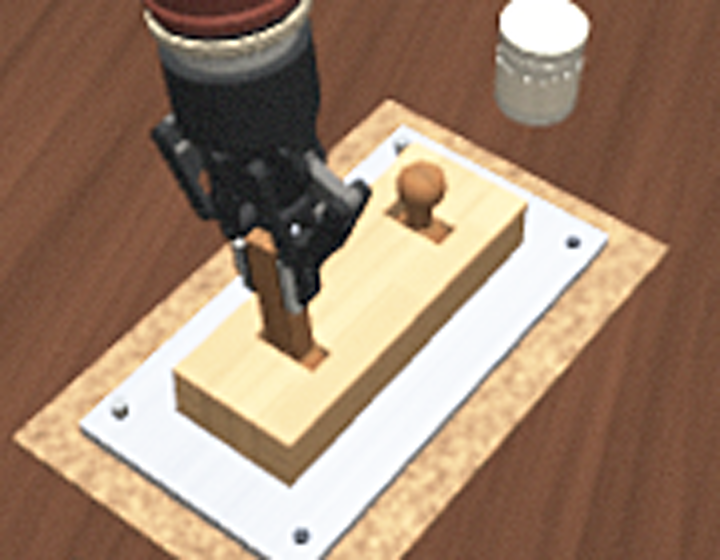

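```bash
cat > sw.py <<'E'
import sys
from h import *
h0,dh,s,commit=float(sys.argv[1]),float(sys.argv[2]),int(sys.argv[3]),1
A=np.load('A.npy'); m=1e-3
seq=[(s*t,(h0+dh*f)*m) for t,f in ((.09,.15),(.03,.4),(-.03,.65),(-.09,.9),(-.15,1))]
A=plan(A,seq); np.save('A.npy',A)
E
python3 sw.py 0 1.5 1; python3 sw.py 1.5 1.5 -1
```

```text
[-0.039, 0.0, -0.001, 0.0, 0.019, 0.0]
[-0.079, 0.0, -0.002, 0.0, 0.038, 0.0]
[-0.12, 0.0, -0.001, 0.0, 0.058, 0.0]
[-0.16, 0.0, 0.003, 0.0, 0.077, 0.0]
[-0.199, 0.0, 0.012, 0.0, 0.096, 0.0]
[0.04, 0.0, -0.002, 0.0, -0.019, 0.0]
[0.081, 0.0, -0.003, 0.0, -0.038, 0.0]
[0.123, 0.0, -0.001, 0.0, -0.058, 0.0]
[0.164, 0.0, 0.003, 0.0, -0.077, 0.0]
[0.205, 0.0, 0.012, 0.0, -0.096, 0.0]
```

servo_tool(series=[[[0, -0.039, 0, -0.001, 0, 0.019, 0], [0, -0.079, 0, -0.002, 0, 0.038, 0], [0, -0.12, 0, -0.001, 0, 0.058, 0], [0, -0.16, 0, 0.003, 0, 0.077, 0], [0, -0.199, 0, 0.012, 0, 0.096, 0]]])

```text
time_s: 6.35
tcp_pos: [0.5626, 0.1866, 0.0965]
ee_rot: [3.069, -0.493, 0.238]
wrist_force: [4.5, -1.0, -6.8]
gripper_width: 0.0229
```

```bash
python3 -c "
from h import *
meas()"
```

```text
t 6.35 rv [ 0.0008  0.1545 -0.0042] p mm [-8.2   0.21  0.02] ax h 0.61 axis ang -0.155 F [ 4.5 -1.  -6.8] tq [-0.06 -0.34 -0.03] w 0.0229
```

servo_tool(series=[[[0, 0.04, 0, -0.002, 0, -0.019, 0], [0, 0.081, 0, -0.003, 0, -0.038, 0], [0, 0.123, 0, -0.001, 0, -0.058, 0], [0, 0.164, 0, 0.003, 0, -0.077, 0], [0, 0.205, 0, 0.012, 0, -0.096, 0]]])

```text
time_s: 6.85
tcp_pos: [0.5761, 0.1819, 0.0964]
ee_rot: [-3.069, 0.493, 0.241]
wrist_force: [-2.4, 2.5, -6.2]
gripper_width: 0.0228
```

```bash
python3 -c "
from h import *
meas()"; for i in 3.0 4.5; do echo; done; python3 sw.py 3 1.5 1; python3 sw.py 4.5 1.5 -1
```

```text
t 6.85 rv [-0.0014 -0.1566 -0.0042] p mm [6.12 0.42 0.14] ax h 0.21 axis ang 0.1164 F [-2.4  2.5 -6.2] tq [ 0.33 -0.01 -0.1 ] w 0.0228


[-0.042, 0.0, -0.001, 0.0, 0.019, 0.0]
[-0.084, 0.0, -0.002, 0.0, 0.038, 0.0]
[-0.127, 0.0, 0.0, 0.0, 0.058, 0.0]
[-0.169, 0.0, 0.004, 0.0, 0.077, 0.0]
[-0.211, 0.0, 0.014, 0.0, 0.096, 0.0]
[0.043, 0.0, -0.002, 0.0, -0.019, 0.0]
[0.087, 0.0, -0.003, 0.0, -0.038, 0.0]
[0.13, 0.0, -0.001, 0.0, -0.058, 0.0]
[0.174, 0.0, 0.004, 0.0, -0.077, 0.0]
[0.216, 0.0, 0.014, 0.0, -0.096, 0.0]
```

servo_tool(series=[[[0, -0.042, 0, -0.001, 0, 0.019, 0], [0, -0.084, 0, -0.002, 0, 0.038, 0], [0, -0.127, 0, 0, 0, 0.058, 0], [0, -0.169, 0, 0.004, 0, 0.077, 0], [0, -0.211, 0, 0.014, 0, 0.096, 0]]])

```text
time_s: 7.35
tcp_pos: [0.5614, 0.1864, 0.0975]
ee_rot: [3.069, -0.493, 0.235]
wrist_force: [6.2, -0.3, -12.7]
gripper_width: 0.0231
```

Run:
```python
from h import *
meas()
b=vision.grab_frame('side')[:,:,::-1]
cv2.imwrite('pics/g4.png',cv2.resize(b[150:290,180:360],None,fx=4,fy=4,interpolation=cv2.INTER_CUBIC))
meas()
```

```text
t 7.35 rv [-0.0002  0.1531 -0.0043] p mm [-9.28  0.74 -0.98] ax h 1.78 axis ang -0.1718 F [  6.2  -0.3 -12.7] tq [ 0.09 -0.8   0.04] w 0.0231
t 7.4 rv [-0.0002  0.1564 -0.0055] p mm [-10.03   0.5   -1.  ] ax h 1.93 axis ang -0.1854 F [ 10.6  -0.3 -14.4] tq [-0.18 -1.56 -0.03] w 0.0231
```

View pics/g4.png

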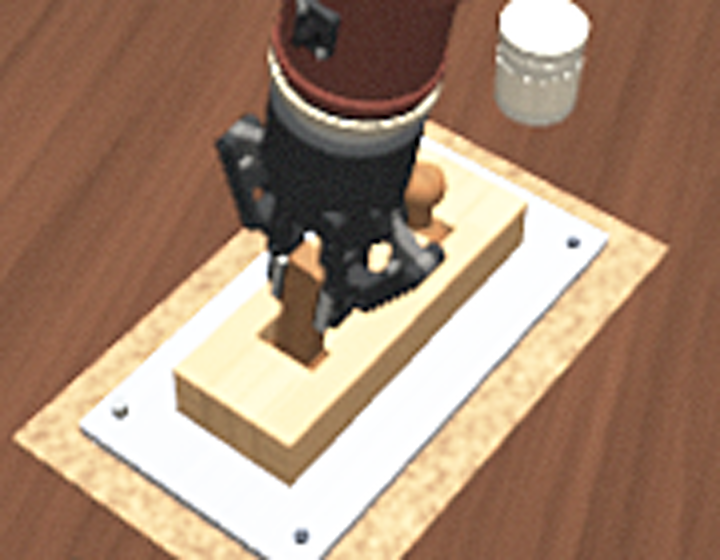

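```bash
cat > sw.py <<'E'
import sys
from h import *
h0,dh,s=float(sys.argv[1]),float(sys.argv[2]),int(sys.argv[3])
dx0=float(sys.argv[4]) if len(sys.argv)>4 else 0; dx1=float(sys.argv[5]) if len(sys.argv)>5 else 0
A=blk(s*.15,h0*1e-3,dx0*1e-3); m=1e-3
seq=[(s*t,(h0+dh*f)*m,(dx0+(dx1-dx0)*f)*m) for t,f in ((.09,.15),(.03,.4),(-.03,.65),(-.09,.9),(-.15,1))]
plan(A,seq)
E
python3 sw.py 4.5 0 -1 0 1; python3 sw.py 4.5 1.0 1 1 1
```

```text
[0.045, 0.0, 0.002, 0.0, -0.019, 0.0]
[0.09, 0.0, 0.006, 0.0, -0.038, 0.0]
[0.136, 0.0, 0.013, 0.0, -0.057, 0.0]
[0.18, 0.0, 0.022, 0.0, -0.076, 0.0]
[0.223, 0.0, 0.034, 0.0, -0.095, 0.0]
[-0.043, 0.0, -0.001, 0.0, 0.019, 0.0]
[-0.086, 0.0, 0.0, 0.0, 0.038, 0.0]
[-0.129, 0.0, 0.004, 0.0, 0.057, 0.0]
[-0.172, 0.0, 0.009, 0.0, 0.076, 0.0]
[-0.214, 0.0, 0.02, 0.0, 0.095, 0.0]
```

servo_tool(series=[[[0, 0.045, 0, 0.002, 0, -0.019, 0], [0, 0.09, 0, 0.006, 0, -0.038, 0], [0, 0.136, 0, 0.013, 0, -0.057, 0], [0, 0.18, 0, 0.022, 0, -0.076, 0], [0, 0.223, 0, 0.034, 0, -0.095, 0]]])

```text
time_s: 7.9
tcp_pos: [0.577, 0.1818, 0.0986]
ee_rot: [-3.069, 0.493, 0.238]
wrist_force: [-3.8, 1.8, -3.2]
gripper_width: 0.023
```

Run:
```python
from h import *
meas()
```

```text
t 7.9 rv [-0.0011 -0.1547 -0.0043] p mm [ 7.    0.19 -2.1 ] ax h 2.55 axis ang 0.1276 F [-3.8  1.8 -3.2] tq [0.51 0.93 0.02] w 0.023
```

```bash
python3 sw.py 4.5 1.5 1 1 1;python3 sw.py 6 1.5 -1 1 1
```

```text
[-0.043, 0.0, -0.002, 0.0, 0.019, 0.0]
[-0.086, 0.0, -0.002, 0.0, 0.038, 0.0]
[-0.13, 0.0, 0.0, 0.0, 0.057, 0.0]
[-0.173, 0.0, 0.004, 0.0, 0.076, 0.0]
[-0.216, 0.0, 0.014, 0.0, 0.095, 0.0]
[0.044, 0.0, -0.001, 0.0, -0.019, 0.0]
[0.088, 0.0, -0.002, 0.0, -0.038, 0.0]
[0.133, 0.0, 0.0, 0.0, -0.057, 0.0]
[0.178, 0.0, 0.005, 0.0, -0.076, 0.0]
[0.222, 0.0, 0.015, 0.0, -0.095, 0.0]
```

servo_tool(series=[[[0, -0.043, 0, -0.002, 0, 0.019, 0], [0, -0.086, 0, -0.002, 0, 0.038, 0], [0, -0.13, 0, 0, 0, 0.057, 0], [0, -0.173, 0, 0.004, 0, 0.076, 0], [0, -0.216, 0, 0.014, 0, 0.095, 0]]])

```text
time_s: 8.4
tcp_pos: [0.5622, 0.1861, 0.0985]
ee_rot: [3.069, -0.493, 0.235]
wrist_force: [7.8, 0.3, -15.9]
gripper_width: 0.0228
```

Run:
```python
from h import *
meas()
```

```text
t 8.4 rv [-0.0003  0.1528 -0.0042] p mm [-8.39  0.85 -2.02] ax h 2.66 axis ang -0.1527 F [  7.8   0.3 -15.9] tq [ 0.11 -1.02 -0.02] w 0.0228
```

servo_tool(series=[[[0, 0.044, 0, -0.001, 0, -0.019, 0], [0, 0.088, 0, -0.002, 0, -0.038, 0], [0, 0.133, 0, 0, 0, -0.057, 0], [0, 0.178, 0, 0.005, 0, -0.076, 0], [0, 0.222, 0, 0.015, 0, -0.095, 0]]])

```text
time_s: 8.9
tcp_pos: [0.5769, 0.1816, 0.1004]
ee_rot: [-3.07, 0.493, 0.24]
wrist_force: [-5.5, 2.6, -4.6]
gripper_width: 0.0231
```

```bash
python3 - <<'E'
from h import *
meas()
E
python3 sw.py 7.5 1.5 1 1 1;python3 sw.py 9 1.5 -1 1 1
```

```text
t 8.9 rv [-0.0017 -0.1558 -0.0044] p mm [ 6.94  0.41 -3.9 ] ax h 4.33 axis ang 0.1225 F [-5.5  2.6 -4.6] tq [ 0.51  0.52 -0.03] w 0.0231
[-0.045, 0.0, -0.001, 0.0, 0.019, 0.0]
[-0.091, 0.0, -0.002, 0.0, 0.038, 0.0]
[-0.136, 0.0, 0.0, 0.0, 0.057, 0.0]
[-0.182, 0.0, 0.005, 0.0, 0.076, 0.0]
[-0.227, 0.0, 0.016, 0.0, 0.095, 0.0]
[0.046, 0.0, -0.001, 0.0, -0.019, 0.0]
[0.093, 0.0, -0.002, 0.0, -0.038, 0.0]
[0.14, 0.0, 0.0, 0.0, -0.057, 0.0]
[0.187, 0.0, 0.006, 0.0, -0.076, 0.0]
[0.233, 0.0, 0.016, 0.0, -0.095, 0.0]
```

```bash
python3 sw.py 7.5 0.8 1 1 1;python3 sw.py 8.3 2.2 -1 1 1
```

```text
[-0.045, 0.0, 0.0, 0.0, 0.019, 0.0]
[-0.09, 0.0, 0.001, 0.0, 0.038, 0.0]
[-0.135, 0.0, 0.006, 0.0, 0.057, 0.0]
[-0.18, 0.0, 0.013, 0.0, 0.076, 0.0]
[-0.225, 0.0, 0.024, 0.0, 0.095, 0.0]
[0.046, 0.0, -0.003, 0.0, -0.019, 0.0]
[0.092, 0.0, -0.005, 0.0, -0.038, 0.0]
[0.139, 0.0, -0.005, 0.0, -0.057, 0.0]
[0.187, 0.0, -0.002, 0.0, -0.076, 0.0]
[0.233, 0.0, 0.008, 0.0, -0.095, 0.0]
```

servo_tool(series=[[[0, -0.045, 0, 0, 0, 0.019, 0], [0, -0.09, 0, 0.001, 0, 0.038, 0], [0, -0.135, 0, 0.006, 0, 0.057, 0], [0, -0.18, 0, 0.013, 0, 0.076, 0], [0, -0.225, 0, 0.024, 0, 0.095, 0]]])

```text
time_s: 9.4
tcp_pos: [0.5619, 0.1864, 0.1016]
ee_rot: [3.069, -0.493, 0.235]
wrist_force: [4.5, -0.4, -7.2]
gripper_width: 0.023
```

Run:
```python
from h import *
meas()
```

```text
t 9.4 rv [ 0.      0.1529 -0.0042] p mm [-8.77  0.59 -5.08] ax h 5.74 axis ang -0.1512 F [ 4.5 -0.4 -7.2] tq [ 0.1  -0.56 -0.03] w 0.023
```

servo_tool(series=[[[0, 0.046, 0, -0.003, 0, -0.019, 0], [0, 0.092, 0, -0.005, 0, -0.038, 0], [0, 0.139, 0, -0.005, 0, -0.057, 0], [0, 0.187, 0, -0.002, 0, -0.076, 0], [0, 0.233, 0, 0.008, 0, -0.095, 0]]])

```text
time_s: 9.9
tcp_pos: [0.5769, 0.1817, 0.1035]
ee_rot: [-3.069, 0.493, 0.242]
wrist_force: [-5.6, 2.2, -6.7]
gripper_width: 0.0228
```

```bash
python3 - <<'E'
from h import *
meas()
b=vision.grab_frame('side')[:,:,::-1]
cv2.imwrite('pics/g5.png',cv2.resize(b[150:290,180:360],None,fx=4,fy=4,interpolation=cv2.INTER_CUBIC))
E
python3 sw.py 10.5 0.8 1 1 1;python3 sw.py 11.3 2.2 -1 1 1
```

```text
t 9.9 rv [-0.0017 -0.1569 -0.0044] p mm [ 6.95  0.34 -7.05] ax h 7.45 axis ang 0.1163 F [-5.6  2.2 -6.7] tq [0.54 0.98 0.01] w 0.0228
[-0.047, 0.0, 0.0, 0.0, 0.019, 0.0]
[-0.095, 0.0, 0.002, 0.0, 0.038, 0.0]
[-0.142, 0.0, 0.006, 0.0, 0.057, 0.0]
[-0.189, 0.0, 0.014, 0.0, 0.076, 0.0]
[-0.236, 0.0, 0.026, 0.0, 0.095, 0.0]
[0.048, 0.0, -0.003, 0.0, -0.019, 0.0]
[0.097, 0.0, -0.005, 0.0, -0.038, 0.0]
[0.146, 0.0, -0.005, 0.0, -0.057, 0.0]
[0.195, 0.0, -0.001, 0.0, -0.076, 0.0]
[0.244, 0.0, 0.009, 0.0, -0.095, 0.0]
```

View pics/g5.png

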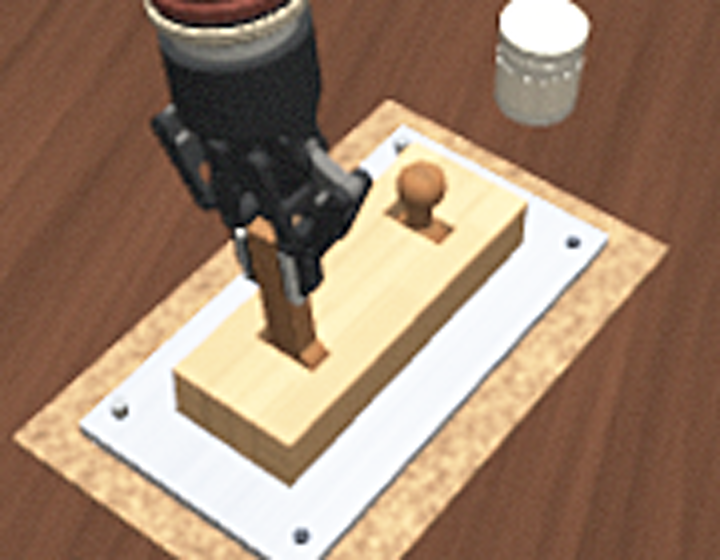

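servo_tool(series=[[[0, -0.047, 0, 0, 0, 0.019, 0], [0, -0.095, 0, 0.002, 0, 0.038, 0], [0, -0.142, 0, 0.006, 0, 0.057, 0], [0, -0.189, 0, 0.014, 0, 0.076, 0], [0, -0.236, 0, 0.026, 0, 0.095, 0]]])

```text
time_s: 10.45
tcp_pos: [0.5608, 0.1869, 0.1047]
ee_rot: [3.069, -0.493, 0.233]
wrist_force: [2.9, -0.4, -8.8]
gripper_width: 0.023
```

servo_tool(series=[[[0, 0.048, 0, -0.003, 0, -0.019, 0], [0, 0.097, 0, -0.005, 0, -0.038, 0], [0, 0.146, 0, -0.005, 0, -0.057, 0], [0, 0.195, 0, -0.001, 0, -0.076, 0], [0, 0.244, 0, 0.009, 0, -0.095, 0]]])

```text
time_s: 10.95
tcp_pos: [0.5776, 0.1813, 0.1061]
ee_rot: [-3.07, 0.493, 0.24]
wrist_force: [-3.7, 2.0, -4.8]
gripper_width: 0.0227
```

```bash
python3 - <<'E'
from h import *
meas()
E
python3 sw.py 13.5 0.8 1 1 1;python3 sw.py 14.3 2.2 -1 1 1
```

```text
t 10.95 rv [-0.0017 -0.1561 -0.0042] p mm [ 7.77  0.44 -9.59] ax h 10.07 axis ang 0.1245 F [-3.7  2.  -4.8] tq [ 0.56  0.71 -0.07] w 0.0227
[-0.05, 0.0, 0.0, 0.0, 0.019, 0.0]
[-0.099, 0.0, 0.002, 0.0, 0.038, 0.0]
[-0.149, 0.0, 0.007, 0.0, 0.057, 0.0]
[-0.198, 0.0, 0.015, 0.0, 0.076, 0.0]
[-0.247, 0.0, 0.027, 0.0, 0.095, 0.0]
[0.05, 0.0, -0.003, 0.0, -0.019, 0.0]
[0.101, 0.0, -0.005, 0.0, -0.038, 0.0]
[0.153, 0.0, -0.004, 0.0, -0.057, 0.0]
[0.204, 0.0, 0.0, 0.0, -0.076, 0.0]
[0.255, 0.0, 0.011, 0.0, -0.095, 0.0]
```

servo_tool(series=[[[0, -0.05, 0, 0, 0, 0.019, 0], [0, -0.099, 0, 0.002, 0, 0.038, 0], [0, -0.149, 0, 0.007, 0, 0.057, 0], [0, -0.198, 0, 0.015, 0, 0.076, 0], [0, -0.247, 0, 0.027, 0, 0.095, 0]]])

```text
time_s: 11.45
tcp_pos: [0.5608, 0.1865, 0.1066]
ee_rot: [3.068, -0.493, 0.234]
wrist_force: [7.5, -1.0, -14.7]
gripper_width: 0.023
```

servo_tool(series=[[[0, 0.05, 0, -0.003, 0, -0.019, 0], [0, 0.101, 0, -0.005, 0, -0.038, 0], [0, 0.153, 0, -0.004, 0, -0.057, 0], [0, 0.204, 0, 0, 0, -0.076, 0], [0, 0.255, 0, 0.011, 0, -0.095, 0]]])

```text
time_s: 11.95
tcp_pos: [0.578, 0.181, 0.1081]
ee_rot: [-3.07, 0.493, 0.241]
wrist_force: [-3.5, 3.6, -9.5]
gripper_width: 0.0229
```

```bash
python3 - <<'E'
from h import *
meas()
E
python3 sw.py 16.5 0.8 1 1 1;python3 sw.py 17.3 2.2 -1 1 1
```

```text
t 11.95 rv [-0.002  -0.1562 -0.0043] p mm [  8.2    0.59 -11.61] ax h 12.13 axis ang 0.1272 F [-3.5  3.6 -9.5] tq [ 0.51  0.51 -0.12] w 0.0229
[-0.052, 0.0, 0.0, 0.0, 0.019, 0.0]
[-0.104, 0.0, 0.002, 0.0, 0.038, 0.0]
[-0.156, 0.0, 0.008, 0.0, 0.057, 0.0]
[-0.207, 0.0, 0.016, 0.0, 0.076, 0.0]
[-0.258, 0.0, 0.029, 0.0, 0.095, 0.0]
[0.053, 0.0, -0.003, 0.0, -0.019, 0.0]
[0.106, 0.0, -0.005, 0.0, -0.038, 0.0]
[0.159, 0.0, -0.003, 0.0, -0.057, 0.0]
[0.213, 0.0, 0.001, 0.0, -0.076, 0.0]
[0.266, 0.0, 0.013, 0.0, -0.095, 0.0]
```

```bash
python3 sw.py 16.5 0. 1 1 1;python3 sw.py 16.5 1.5 -1 1 1
```

```text
[-0.052, 0.0, 0.002, 0.0, 0.019, 0.0]
[-0.103, 0.0, 0.006, 0.0, 0.038, 0.0]
[-0.154, 0.0, 0.014, 0.0, 0.057, 0.0]
[-0.205, 0.0, 0.025, 0.0, 0.076, 0.0]
[-0.255, 0.0, 0.039, 0.0, 0.095, 0.0]
[0.052, 0.0, -0.001, 0.0, -0.019, 0.0]
[0.104, 0.0, -0.001, 0.0, -0.038, 0.0]
[0.157, 0.0, 0.002, 0.0, -0.057, 0.0]
[0.209, 0.0, 0.008, 0.0, -0.076, 0.0]
[0.26, 0.0, 0.021, 0.0, -0.095, 0.0]
```

servo_tool(series=[[[0, -0.052, 0, 0.002, 0, 0.019, 0], [0, -0.103, 0, 0.006, 0, 0.038, 0], [0, -0.154, 0, 0.014, 0, 0.057, 0], [0, -0.205, 0, 0.025, 0, 0.076, 0], [0, -0.255, 0, 0.039, 0, 0.095, 0]]])

```text
time_s: 12.45
tcp_pos: [0.5604, 0.187, 0.1097]
ee_rot: [3.069, -0.494, 0.234]
wrist_force: [1.7, 0.7, -5.0]
gripper_width: 0.0232
```

servo_tool(series=[[[0, 0.052, 0, -0.001, 0, -0.019, 0], [0, 0.104, 0, -0.001, 0, -0.038, 0], [0, 0.157, 0, 0.002, 0, -0.057, 0], [0, 0.209, 0, 0.008, 0, -0.076, 0], [0, 0.26, 0, 0.021, 0, -0.095, 0]]])

```text
time_s: 12.95
tcp_pos: [0.5792, 0.1816, 0.1142]
ee_rot: [-3.069, 0.492, 0.237]
wrist_force: [-10.2, 1.3, 14.7]
gripper_width: 0.0232
```

```bash
python3 - <<'E'
from h import *
meas()
b=vision.grab_frame('side')[:,:,::-1]
cv2.imwrite('pics/g6.png',cv2.resize(b[150:290,180:360],None,fx=4,fy=4,interpolation=cv2.INTER_CUBIC))
E
python3 sw.py 18 0.5 1 1 1;python3 sw.py 18.5 1.5 -1 1 1
```

```text
t 12.95 rv [-0.0002 -0.1545 -0.0048] p mm [  9.17  -0.35 -17.74] ax h 18.33 axis ang 0.1298 F [-10.2   1.3  14.7] tq [0.43 2.62 0.07] w 0.0232
[-0.053, 0.0, 0.001, 0.0, 0.019, 0.0]
[-0.106, 0.0, 0.004, 0.0, 0.038, 0.0]
[-0.158, 0.0, 0.01, 0.0, 0.057, 0.0]
[-0.211, 0.0, 0.02, 0.0, 0.076, 0.0]
[-0.262, 0.0, 0.033, 0.0, 0.095, 0.0]
[0.053, 0.0, -0.001, 0.0, -0.019, 0.0]
[0.107, 0.0, -0.001, 0.0, -0.038, 0.0]
[0.161, 0.0, 0.002, 0.0, -0.057, 0.0]
[0.215, 0.0, 0.009, 0.0, -0.076, 0.0]
[0.268, 0.0, 0.022, 0.0, -0.095, 0.0]
```

View pics/g6.png

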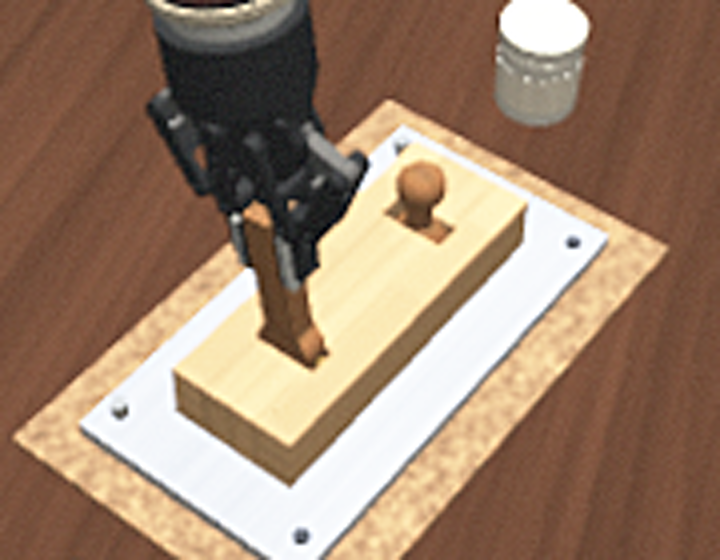

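Run:
```python
from h import *
m=1e-3
plan(blk(.15,18*m,m),[(.11,18.8*m,m),(.07,19.6*m,m),(.035,20.4*m,m),(0,21*m,m),(0,21*m,m)])
```

```text
[-0.036, 0.0, -0.009, 0.0, 0.013, 0.0]
[-0.072, 0.0, -0.017, 0.0, 0.025, 0.0]
[-0.105, 0.0, -0.024, 0.0, 0.037, 0.0]
[-0.137, 0.0, -0.027, 0.0, 0.048, 0.0]
[-0.137, 0.0, -0.027, 0.0, 0.048, 0.0]
```

servo_tool(series=[[[0, -0.036, 0, -0.009, 0, 0.013, 0], [0, -0.072, 0, -0.017, 0, 0.025, 0], [0, -0.105, 0, -0.024, 0, 0.037, 0], [0, -0.137, 0, -0.027, 0, 0.048, 0], [0, -0.137, 0, -0.027, 0, 0.048, 0]]])

```text
time_s: 13.5
tcp_pos: [0.5702, 0.1843, 0.1168]
ee_rot: [3.101, -0.497, 0.006]
wrist_force: [-1.5, 0.6, 2.5]
gripper_width: 0.0227
```

Run:
```python
from h import *
meas()
b=vision.grab_frame('side')[:,:,::-1]
cv2.imwrite('pics/g7.png',cv2.resize(b[150:290,180:360],None,fx=4,fy=4,interpolation=cv2.INTER_CUBIC))
```

```text
t 13.5 rv [-0.0001  0.0038 -0.0052] p mm [ -0.25  -0.03 -20.28] ax h 20.28 axis ang -0.0034 F [-1.5  0.6  2.5] tq [ 0.16  0.38 -0.01] w 0.0227
```

View pics/g7.png

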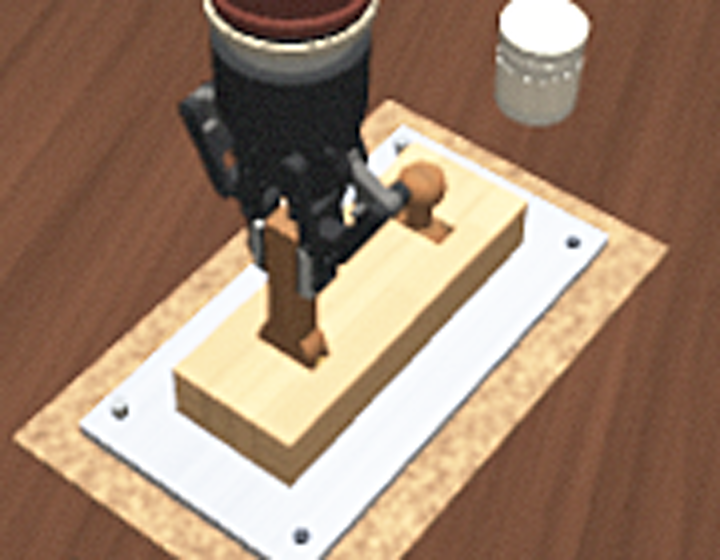

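servo_tool(series=[[[0, 0, 0, -0.03, 0, 0, 0], [0, 0, 0, -0.06, 0, 0, 0], [0, 0, 0, -0.09, 0, 0, 0], [0, 0, 0, -0.12, 0, 0, 0]]])

```text
time_s: 13.95
tcp_pos: [0.5714, 0.1836, 0.1262]
ee_rot: [3.101, -0.5, 0.004]
wrist_force: [0.4, -0.2, -0.6]
gripper_width: 0.0233
```

Free, with only the block's own weight on the wrist. I'll lift the rest of the way.

servo_tool(series=[[[0, 0, 0, -0.06, 0, 0, 0], [0, 0, 0, -0.12, 0, 0, 0], [0, 0, 0, -0.18, 0, 0, 0], [0, 0, 0, -0.22, 0, 0, 0], [0, 0, 0, -0.25, 0, 0, 0]]])

```text
time_s: 14.45
tcp_pos: [0.5712, 0.1839, 0.1469]
ee_rot: [3.101, -0.499, 0.006]
wrist_force: [-0.9, -0.5, -1.6]
gripper_width: 0.023
```

servo_tool(series=[[[0, 0, 0, 0, 0, 0, 0], [0, 0, 0, 0, 0, 0, 0], [0, 0, 0, 0, 0, 0, 0], [0, 0, 0, 0, 0, 0, 0], [0, 0, 0, 0, 0, 0, 0]]])

```text
time_s: 14.95
tcp_pos: [0.571, 0.1838, 0.1461]
ee_rot: [3.101, -0.499, 0.004]
wrist_force: [-0.3, 0.0, -0.5]
gripper_width: 0.0232
```

Run:
```python
from h import *
meas()
b=vision.grab_frame('side')[:,:,::-1];a=vision.grab_frame('top')[:,:,::-1]
cv2.imwrite('pics/g8.png',cv2.resize(b[130:290,160:360],None,fx=3.5,fy=3.5,interpolation=cv2.INTER_CUBIC))
m=vision.camera_model('side');G=cur()
f=G@np.array([0,0,.1168-.0205-.024-.0205+.0203,1])
c=G[:3,3]
foot=c+np.array([0,0,-(.0965-.024)]);top=foot+[0,0,.114]
print('foot est',foot.round(4),'side px foot/top',proj(m,[foot,top]).round(1))
L=vision.outline_of('side','block')
for l in L[:5]: print(round(l['confidence'],2),l['bbox'])
cv2.imwrite('pics/g9.png',cv2.resize(a[130:310,100:360],None,fx=3,fy=3,interpolation=cv2.INTER_CUBIC))
```

```text
t 14.95 rv [-0.0001  0.0029 -0.0039] p mm [  0.65   0.2  -49.61] ax h 49.61 axis ang 0.0063 F [-0.3  0.  -0.5] tq [ 0.04  0.01 -0.07] w 0.0232
foot est [0.571  0.1838 0.0737] side px foot/top [[253.2 230.7]
 [252.8 194.8]]
0.82 [165.7, 216.8, 13.2, 40.0]
0.76 [141.1, 238.4, 21.6, 39.4]
0.68 [290.0, 337.8, 8.8, 35.8]
0.65 [251.3, 214.8, 17.6, 40.9]
0.56 [235.5, 327.4, 21.4, 40.5]
```

View pics/g8.png

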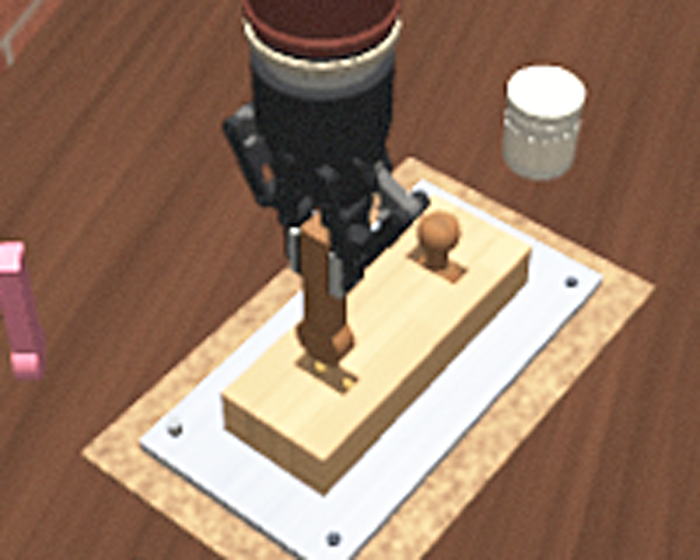

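View pics/g9.png

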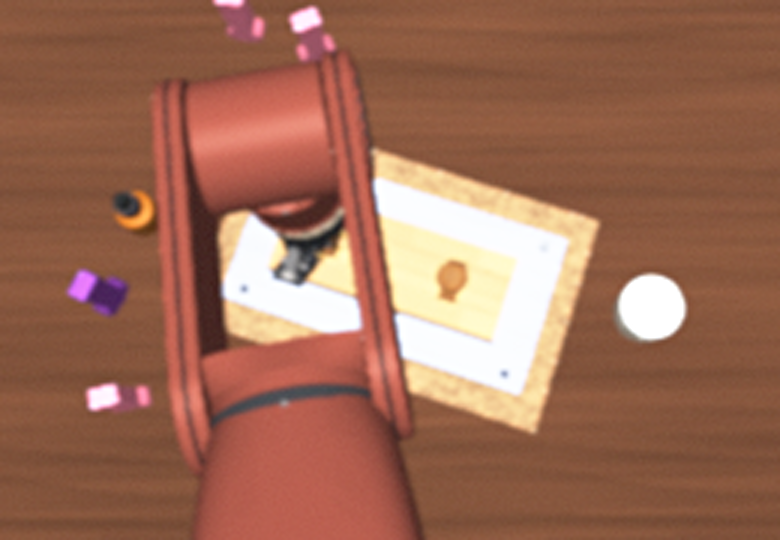

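Run:
```python
from h import *
s=readout.observe();print(s['time_s'],s['wrist_force'].round(1),np.abs(s['dq']).max())
print(ticket.close_job())
```

```text
15.1 [-0.  -1.1 -0.2] 0.0016318390431077925
the job is handed in; nothing more can be done
None
```

The stop block is free of its slot. The gripper is holding it upright and still about 15 mm above the bar top, and I handed the job in at 15.1 s. No verdict was reported.

**What I did:** I gripped the flat handle across its 24 mm faces at 80 N. I then rocked it ±0.15 rad about the studs, 7 times to the +x side and 6 to −x. Most of these were with the foot well below 46 mm. I eased the block up during the swings, and it let go at about 16–18 mm of rise. After that I brought it upright and lifted it straight out.

**Last checks:**
- **Block position:** the estimated foot height is 0.074 m, against the required 0.061–0.098 m. It is about 1 mm sideways of the slot centre I measured, and the tool is within 0.005 rad of vertical.
- **Grip:** the fingers are at 23 mm and the wrist force is below about 1 N, so nothing else is pulling on the block.
- **Jig and other things:** the side picture shows the block clear above its slot and the jig at the same pixels as before. The knob block, ink bottle and paint jar look unmoved in the final pictures. I did not measure the jig's lift directly.

**What was off:**
- **Pull on the jig:** it was uneven between sides, with a highest reading of about 16 N at a −x end, against the jig's 20 N weight. I reduced the rise on those swings.
- **Push at release:** the block pushed up against the arm with about 15 N for a moment when the studs released.
- **Base position:** the side and top cameras disagreed by about 3 mm on where the base is. The wrist picture agreed with the top camera.
- **Base direction:** which end of the base is +x could not be told from the images. Rocking repeatedly to both sides meets the required order either way.

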